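Slide a display shelf back onto its locating pins

ROBOT

A 6-joint arm with a two-finger parallel gripper is mounted at the origin on the work surface. World frame = base frame: x ahead of the robot, y to its left, z up, the work surface at z = 0. Lengths are in mm, angles in degrees, forces in N, time in s.
With the tool pointing down it reaches from about 300 to 850 mm from the base axis. Payload 4.2 kg.
Tool frame: the origin (TCP) lies midway between the tips of the shut fingers; the grasp point (between the pads) lies 19 mm behind it (env.tcp_to_grasp is the distance from the TCP to the grasp point, in mm); z points along the fingers, x is the direction in which the jaws open and shut, and the axes are right-handed (so a half turn about z gives the same grasp; the last joint's range is limited). The gripper opens to 91 mm and grips with 3 to 60 N. Pads are 32 mm wide; open, the fingers measure 118 mm over their backs; the gripper's body (76 mm by 178 mm) begins 60 mm behind the grasp point.
Start: joints at [-74.141, 18.312, 89.639, -0, 72.044, -1.146], TCP at [168.168, -549.875, 213.976] pointing down, gripper open.
Joint ranges: [-177.97, 177.97], [-48.28, 115.42], [12.27, 149.76], [-77.06, 257.06], [2.81, 150.46], [-146.56, 146.56]. Speed limits (degrees/s): [147.25, 147.25, 180, 180, 180, 180].

INTERFACE

Orientations are given as [roll, pitch, yaw] about the fixed x, y, z axes, in that order (R = Rz(yaw) Ry(pitch) Rx(roll)).
In Python, from workcell import env gives the robot as it stands.
- The arm moves only by the tool drive_tool, never from a script. Its argument "motion" is a list of rows, each a list of 2 entries, a list of its own where there are three numbers: the shift along the world's x, y, z in m, then the turn, a rotation vector about the world's x, y, z in rad. In form: [[[dx, dy, dz], [wx, wy, wz]], ...]. A call has exactly 10 rows; each row shifts and turns the commanded pose from where the row before left it; what a row does not reach is not made up. A row lasts 1/12 s, in which the tool goes at most 41.7 mm and 7.16 degrees, less where a joint would pass 70% of its speed; a pose out of reach is approached as far as the arm can. A call is refused whole if a number of a shift passes 0.0417 or a number of a turn 0.125, either way. A call with a gripper value outside its range is refused whole. "claw" is the opening, from 0 (shut) to 1 (fully open), set as the call begins (left out, the last holds). The fingers move at their own pace and stop on an object; "force" is the grip in N (left out, the last holds). Time passes only in rows, so rows that do not move let the fingers close, or fill a call up. It gives the time, the measured TCP pose, the force and the opening at its end, in the units of the state.
- env.state(): the state, without advancing time (a new reading comes with each control period).
- env.grab_frame(name): name is "scene" or "top" or "wrist"; returns the picture (384x512x3 uint8, red, green, blue); there is no depth.
- env.camera_params(name): a dict with "fov_y" (degrees; the focal length in pixels is half the picture's height over the tangent of half this angle, whatever the lens; pixels are square), "cx", "cy" (the principal point, pixels), "pose" (4x4, takes a point from camera to world coordinates). Camera axes: x right, y down, z forward; pixel columns grow to the right and rows downward; lengths in mm; the calibration is good to about 2 mm. A picture is of the moment at which its call begins: read the wrist's pose just before it. camera_params takes no time and is no camera call; for the wrist camera it gives the pose at the moment of the call.
- env.job_done(): hands the job in, once; it reports no verdict.
The state is a dict: "time_s": time; "qpos": joint angles; "qvel": joint speeds; "effort": joint torques, N m; "ee_pos": TCP position; "ee_rot": TCP orientation; "force": force on the tool from outside, world axes, zero at the start; "torque": the same for the moment, N m; "gripper_width": finger opening in mm.
Only numpy, scipy, OpenCV 4.12 (cv2) and the standard library are available. Lean on these libraries where they do the work, as an engineer would, in place of code of your own. Each camera call takes 0.05 s, during which the arm holds its last target.

TASK

The wooden shelf of the small black display rack has been pulled forward off its two locating pins and now rides crooked on top of them. Slide it back along the rack, without lifting it off, until both of its holes drop over the pins and it lies flat on the rails, with the glass candle holder still standing upright on it. Leave the pillar candle and the white lantern beside the rack standing where they are.

Things in the scene. Friction and masses are not known exactly. Their poses are not given: they have to be found in the camera images.
- rack_top (a point): fixed black steel tube rack, 130 mm high, front to the robot. Point midway between its two rails, level with their flat tops. x to the rack's back, y to its left, z up. Rails run along x, 18 mm wide, centred at y = +-65 mm, from x = -85 (front) to +100 mm (back). Shelf home: its axes agree with these and the midpoint of its holes (underside) is at x = 30, y = 0, z = 0 mm here.
- pin_left (a point): top of the rack's left pin, a round upright steel pin 10 mm in diameter standing 12 mm above the rail top, with a 2 mm chamfer; at x = 30, y = 65, z = 12 mm from rack_top. At the start it is hidden under the shelf.
- pin_right (a point): top of the right pin, the same, at x = 30, y = -65, z = 12 mm from rack_top
- shelf_center (a point): centre of the loose wooden shelf, half-way up its board: 180 mm deep (x), 200 wide (y), 9 thick, about 0.28 kg. x to its back edge, y to its left, z out of its top. At the start it is 28 to 48 mm too far forward and a little askew, its underside on the pin tops and on the front ends of the rails, so its back is tipped up by about 0.107 rad. Takes 5 to 12 N to slide.
- shelf_lip (a point): middle, half-way up, of the straight lip along the shelf's front edge: 12 mm thick (shelf x), 200 long (shelf y), rising 35 mm above the board's top. Point 17.5 mm above the board's top, at x = -84, y = 0, z = 22 mm from shelf_center; axes as the shelf. Can be pinched front to back from above, or pushed.
- hole_left (a point): centre of the shelf's left hole, at the underside of the board; a round hole 18 mm in diameter, right through. At x = 30, y = 65, z = -4.5 mm from shelf_center; same axes as the shelf.
- hole_right (a point): the same for the right hole, at x = 30, y = -65, z = -4.5 mm from shelf_center
- votive_center (a point): centre (half-way up) of the glass candle holder that stands loose on the shelf between the holes: a round tumbler 66 mm in diameter at the rim, 58 mm at its foot, 62 mm high, 0.22 kg; z points out of its mouth.
- pillar: loose white pillar candle, 68 mm in diameter, 105 mm high, standing to the left of the rack; origin at the centre of its underside
- lantern_small: loose white lantern, 100 mm square, about 190 mm high, standing to the right of the rack; origin at the centre of its underside
Mind the look-alikes: they are no part of the job. Of the things that look like the part that bears votive_center, the middle-sized one is meant.

How it is judged (in metres and radians):
At the end, for the whole second after the job is handed in: Both holes of the shelf are over their pins (centres within 7 mm), the shelf lies flat on the rails (its centre no more than 3 mm above the fully seated height, tilted less than 0.03 rad), and the glass candle holder stands upright (within 0.12 rad) on it; both are at rest (horizontal distance between hole_left and pin_left below 0.007 m and horizontal distance between hole_right and pin_right below 0.007 m and z of shelf_center in the frame of rack_top below 0.0075 m and angle between shelf_center's own z axis and vertical below 0.03 rad and angle between votive_center's own z axis and vertical below 0.12 rad and z of votive_center in the frame of shelf_center above 0.028 m and linear speed of each of shelf, votive below 0.02 m/s); the robot touches nothing.
It fails at once if the shelf is lifted off the rack (its centre more than 60 mm above the rail tops) (z of shelf_center in the frame of rack_top above 0.06 m).
It fails at once if the glass candle holder tips over or falls (tilted more than 0.6 rad) (angle between votive_center's own z axis and vertical above 0.6 rad).
It fails at once if the pillar candle or the white lantern beside the rack is pushed more than 25 mm or tipped over (distance of any of pillar, lantern_small from where it was at the start of the episode above 0.025 m or angle between any of pillar, lantern_small's own z axis and vertical above 0.5 rad).
It also fails if it takes over 32 s, if anything falls off the work surface, if the arm or the gripper's body presses on something with over 40 N, if the wrist force passes 120 N, or if a joint passes its speed limit or range.

## Working session

There is one attempt and no reset: what is moved stays moved. The work goes in short steps, Python scripts to look and compute and a tool call to move; the robot and the scene stay as the last step left them, time stands still between calls to the robot, and variables do not carry over. Pictures are saved under pics/ and viewed, and the job is handed in when it is done.

Besides the shell and the picture viewer there is one more tool, called after "Call:" as name([rows], argument=value, ...), one row to a line, values as JSON. drive_tool: Moves the arm, as the interface text tells. Its arguments: {"type":"object","properties":{"motion":{"type":"array","items":{"type":"array"}},"claw":{"type":"number"},"force":{"type":"number"}},"required":["motion"]}

```bash
ls; mkdir -p pics
python3 - <<'E'
from workcell import env
import cv2
for n in ["scene","top","wrist"]:
    p=env.camera_params(n); print(n,p)
    cv2.imwrite(f"pics/{n}0.png",env.grab_frame(n)[:,:,::-1])
print(env.state())
E
```

```text
pics
scene {'fov_y': 57.32611656914392, 'cx': 252.94530062815085, 'cy': 189.4897646808436, 'pose': array([[ 7.41255272e-01,  4.67095064e-01, -4.82040271e-01,
         8.87023815e+02],
       [ 6.70904505e-01, -5.37713018e-01,  5.10638673e-01,
        -3.31712011e+02],
       [-2.06825251e-02, -7.01916598e-01, -7.11958793e-01,
         6.30565838e+02],
       [ 0.00000000e+00,  0.00000000e+00,  0.00000000e+00,
         1.00000000e+00]])}
top {'fov_y': 42.11465595735494, 'cx': 255.15437314779535, 'cy': 196.76625629505864, 'pose': array([[-1.36129703e-01, -9.67071823e-01,  2.15036725e-01,
         3.18889708e+02],
       [-9.90691005e-01,  1.32926600e-01, -2.93573251e-02,
         4.93142257e+01],
       [-1.93458788e-04, -2.17031353e-01, -9.76164614e-01,
         1.22919318e+03],
       [ 0.00000000e+00,  0.00000000e+00,  0.00000000e+00,
         1.00000000e+00]])}
wrist {'fov_y': 67.71783534813594, 'cx': 258.0496058518014, 'cy': 189.35415307595935, 'pose': array([[ 2.92038823e-01, -9.26758071e-01, -2.36289660e-01,
         2.33400717e+02],
       [-9.56405451e-01, -2.83345100e-01, -7.
[... 169 characters left out ...]
.00000000e+00,
         1.00000000e+00]])}
{'time_s': 0.15, 'qpos': array([-7.41418194e+01,  1.83437106e+01,  8.96896995e+01, -1.04689872e-03,
        7.20447202e+01, -1.14776261e+00]), 'qvel': array([-0.05214391, -0.07593192, -0.1901966 , -0.00114605, -0.05575703,
       -0.08850372]), 'effort': array([ 9.62576587e-05, -4.12773764e+01, -2.32154167e+01,  7.26918736e-02,
        4.33980231e-02, -9.97033862e-05]), 'ee_pos': array([ 168.0445368 , -549.49979563,  213.31298215]), 'ee_rot': array([-1.79999430e+02,  7.81346204e-02, -7.29937330e+01]), 'force': array([-0.10344079, -0.39033049,  0.2705847 ]), 'torque': array([-0.02109361,  0.03962445,  0.01131065]), 'gripper_width': 90.87010733264528}
```

View pics/scene0.png

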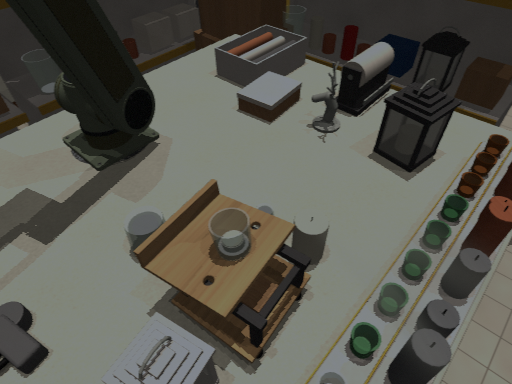

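View pics/top0.png

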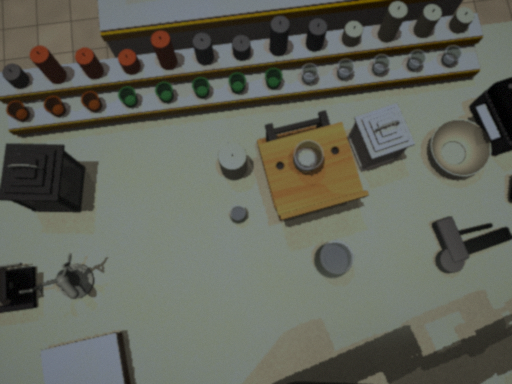

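Run:
```python
import cv2
a=cv2.imread("pics/top0.png")[95:235,205:415]; cv2.imwrite("pics/topc.png",cv2.resize(a,None,fx=3.8,fy=3.8,interpolation=cv2.INTER_CUBIC))
a=cv2.imread("pics/scene0.png")[175:384,95:345]; a=cv2.convertScaleAbs(a,alpha=1.3,beta=10);cv2.imwrite("pics/scenec.png",cv2.resize(a,None,fx=2.8,fy=2.8,interpolation=cv2.INTER_CUBIC))
```

```text
(no output)
```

View pics/topc.png

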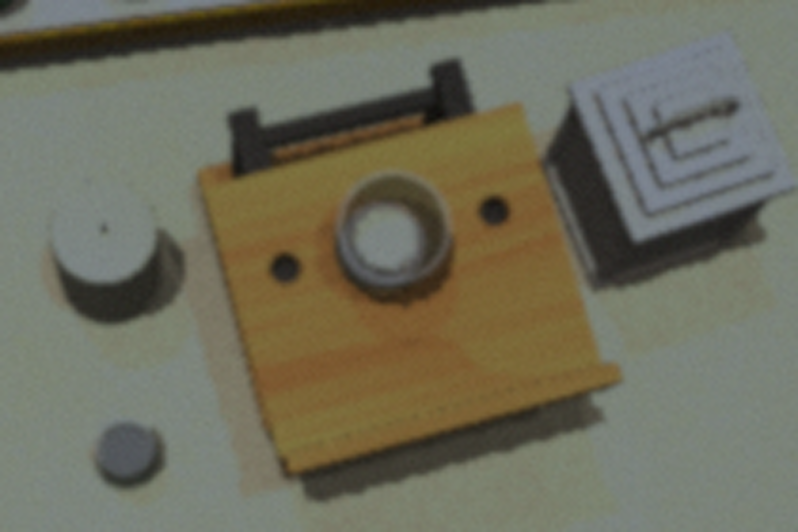

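View pics/scenec.png

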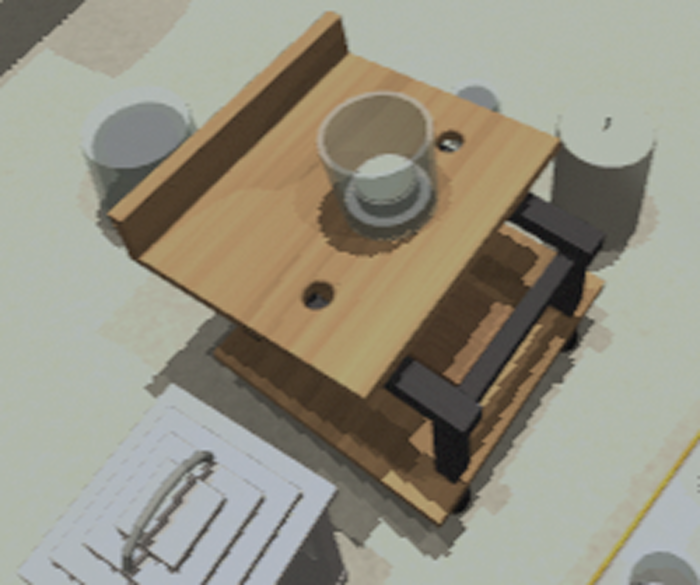

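View pics/wrist0.png

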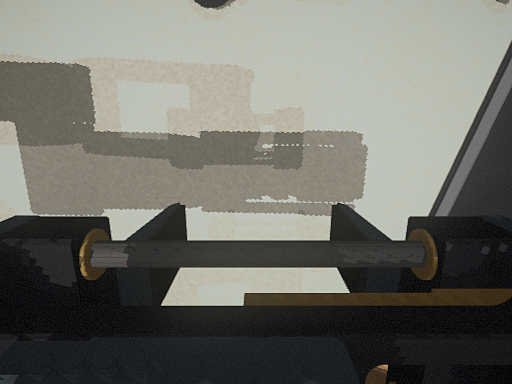

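Run:
```python
import cv2
def c(f,x,y,w,h,s,o):
    a=cv2.imread(f)[y:y+h,x:x+w]; a=cv2.convertScaleAbs(a,alpha=1.6,beta=15); return cv2.resize(a,None,fx=s,fy=s,interpolation=cv2.INTER_CUBIC)
cv2.imwrite("pics/z1.png",c("pics/top0.png",255,105,85,45,9,0))
cv2.imwrite("pics/z2.png",c("pics/scene0.png",220,225,100,75,8,0))
cv2.imwrite("pics/z3.png",c("pics/scene0.png",210,290,75,60,9,0))
```

```text
(no output)
```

View pics/z1.png

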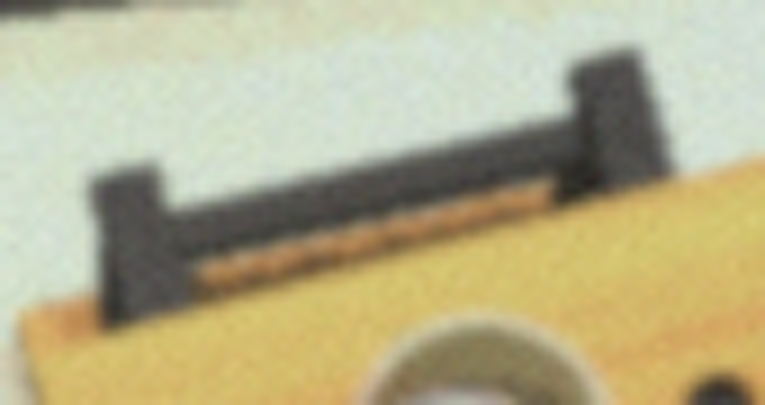

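View pics/z2.png

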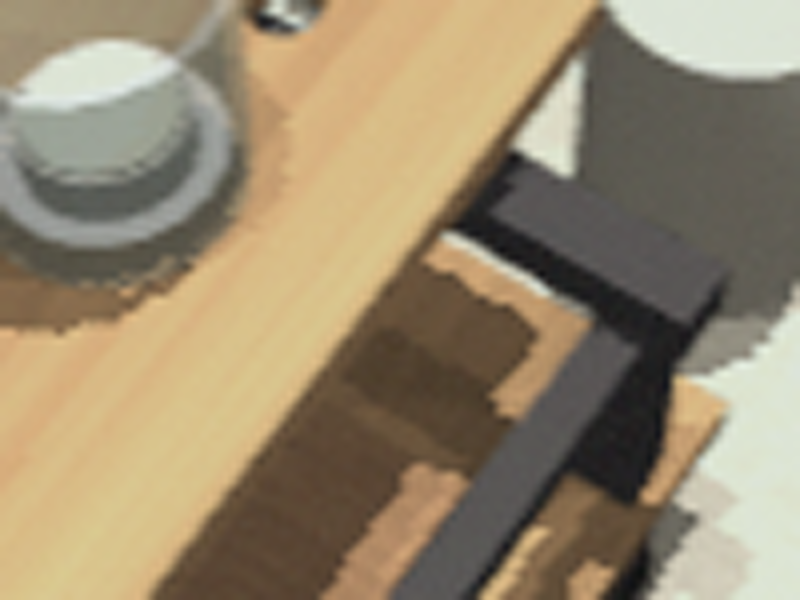

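View pics/z3.png

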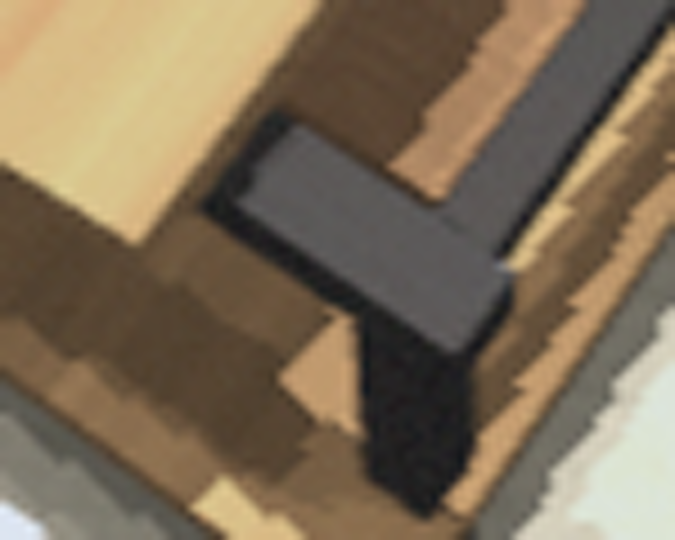

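```bash
cat > h.py <<'E'
import numpy as np
from scipy.optimize import least_squares
from scipy.spatial.transform import Rotation as R
from workcell import env
def proj(n,P,cam=None):
    p=cam or env.camera_params(n); T=p['pose']; f=192/np.tan(np.radians(p['fov_y']/2))
    q=(np.atleast_2d(P)-T[:3,3])@T[:3,:3]
    return np.c_[p['cx']+f*q[:,0]/q[:,2],p['cy']+f*q[:,1]/q[:,2]]
def ray(n,u,v,z):
    p=env.camera_params(n); T=p['pose']; f=192/np.tan(np.radians(p['fov_y']/2))
    d=T[:3,:3]@np.array([(u-p['cx'])/f,(v-p['cy'])/f,1]); o=T[:3,3]
    return o+d*(z-o[2])/d[2]
E
cat > fit.py <<'E'
from h import *
t=lambda x,y:(x/3.8+205,y/3.8+95); s=lambda x,y:(x/2.8+95,y/2.8+175)
rack=[('top',(100,74,0),(265.3,125.3)),('top',(100,56,0),(272.2,123.3)),('top',(100,-56,0),(318.9,113)),('top',(100,-74,0),(325.6,110.2)),
('scene',(100,74,0),(311.5,259)),('scene',(100,56,0),(306.25,265.6)),('scene',(100,-56,0),(266.9,322.2)),('scene',(100,-74,0),(260.9,329.1))]
sh=[('top',(90,100,4.5),t(200,173)),('top',(90,-100,4.5),t(522,104)),('top',(30,65,4.5),t(285,267)),('top',(30,-65,4.5),t(494,210)),
('top',(-90,100,39.5),t(288,473)),('top',(-90,-100,39.5),t(621,380)),
('scene',(90,100,4.5),s(558,143)),('scene',(90,-100,4.5),s(370,395)),('scene',(30,65,4.5),s(452,142)),('scene',(30,-65,4.5),s(318,295)),
('scene',(-78,-100,39.5),s(126,229)),('scene',(-90,-100,39.5),s(110,215)),('scene',(-78,100,39.5),s(343,22))]
def rp(p): return lambda P: R.from_euler('z',p[2]).apply(P)+[p[0],p[1],130]
def sp(p): return lambda P: R.from_rotvec(p[3:6]).apply(P)+p[:3]
def res(p,L,mk): 
    f=mk(p); return np.concatenate([(proj(n,f(np.array(P,float)))[0]-px) for n,P,px in L])
if __name__=="__main__":
    c=ray('top',295,120,130)
    r=least_squares(res,[c[0]-100,c[1],0.2],args=(rack,rp),loss='soft_l1'); print('rack',r.x,np.degrees(r.x[2])); print(res(r.x,rack,rp).reshape(-1,2).round(1).tolist())
    q=least_squares(res,[c[0]-130,c[1],145,0,-.1,.2],args=(sh,sp),loss='soft_l1'); print('shelf',q.x); print(res(q.x,sh,sp).reshape(-1,2).round(1).tolist())
    Rr=R.from_euler('z',r.x[2]).inv(); S=sp(q.x)
    for k,P in dict(c=(0,0,0),hl=(30,65,-4.5),hr=(30,-65,-4.5),lip=(-84,0,22)).items():
        print(k,S(np.array(P,float)).round(1),Rr.apply(S(np.array(P,float))-[r.x[0],r.x[1],130]).round(1))
    print((Rr*R.from_rotvec(q.x[3:])).as_euler('ZYX',degrees=True))
    print('glass',ray('top',335,260,40),'small',ray('top',238,213,20),'lantern corner',ray('top',*t(570,90),150),ray('top',*t(637,240),150), 'pillar',ray('top',*t(103,228),105))
E
python3 fit.py
```

```text
rack [ 6.38201925e+02 -1.13124534e+02  1.06798952e-01] 6.119129179596894
[[-0.8, -1.0], [-0.2, -0.8], [-0.7, -1.3], [-0.0, -0.3], [-0.5, -0.6], [-0.7, 0.4], [0.0, -2.2], [-1.1, 0.8]]
shelf [ 6.03474937e+02 -1.16026825e+02  1.37289282e+02 -7.06936097e-03
 -1.44567885e-01  1.37256907e-01]
[[-0.3, 3.1], [-0.7, -1.7], [-0.6, -0.4], [-0.6, -0.5], [-0.7, 0.3], [-0.5, 0.2], [1.4, -1.1], [-2.0, 0.9], [-0.5, 0.7], [0.3, 0.4], [-1.5, -1.3], [-0.6, 0.8], [0.1, -0.1]]
c [ 603.5 -116.   137.3] [-34.8   0.8   7.3]
hl [624.7 -47.5 136. ] [-6.4 66.7  6. ]
hr [ 642.4 -176.3  138.2] [ -2.6 -63.3   8.2]
lip [ 518.  -127.6  147. ] [-121.1   -1.6   17. ]
[ 1.82928767 -8.22886351 -0.97906719]
glass [ 402.55382558 -153.43190298   40.        ] small [550.39005725  60.44271321  20.        ] lantern corner [ 707.40095874 -235.33837567  150.        ] [ 608.92101424 -257.80402003  150.        ] pillar [673.66801597  55.53287802 105.        ]
```

Call:
drive_tool([
  [[0.022,0.031,0],[0,0,-0.019]],
  [[0.022,0.031,0],[0,0,-0.019]],
  [[0.022,0.031,0],[0,0,-0.019]],
  [[0.022,0.031,0],[0,0,-0.019]],
  [[0.022,0.031,0],[0,0,-0.019]],
  [[0.022,0.031,0],[0,0,-0.019]],
  [[0.022,0.031,0],[0,0,-0.019]],
  [[0.022,0.031,0],[0,0,-0.019]],
  [[0.022,0.031,0],[0,0,-0.019]],
  [[0.022,0.031,0],[0,0,-0.019]],
], claw=1)

```text
time_s: 0.98
ee_pos: [388.7, -238.1, 213.9]
ee_rot: [180.0, -0.0, -83.9]
force: [-0.2, -0.7, -0.7]
gripper_width: 91.1
```

Call:
drive_tool([
  [[0.008,0.011,0],[0.0033,-0.0312,0]],
  [[0.008,0.011,0],[0.0033,-0.0312,0]],
  [[0.008,0.011,0],[0.0033,-0.0312,0]],
  [[0.008,0.011,0],[0.0033,-0.0312,0]],
  [[0.008,0.011,0],[0.0033,-0.0312,0]],
  [[0.008,0.011,0],[0.0033,-0.0312,0]],
  [[0.008,0.011,0],[0.0033,-0.0312,0]],
  [[0.008,0.011,0],[0.0033,-0.0312,0]],
  [[0.008,0.011,0],[0.0033,-0.0312,0]],
  [[0.008,0.011,0],[0.0033,-0.0312,0]],
])

```text
time_s: 1.82
ee_pos: [468.3, -129.3, 213.8]
ee_rot: [-162.0, -0.0, -83.9]
force: [-0.2, 0.1, 0.3]
gripper_width: 90.9
```

Run:
```python
from workcell import env
import cv2
cv2.imwrite(f"pics/w1.png",env.grab_frame("wrist")[:,:,::-1])
s=env.state();print(s['time_s'],s['ee_pos'],s['ee_rot'],s['force'])
```

```text
1.8667 [ 467.96258878 -127.71660132  213.42784788] [-1.61949359e+02  8.52733040e-02 -8.38485269e+01] [-0.7661661   0.60232921  0.27155394]
```

View pics/w1.png

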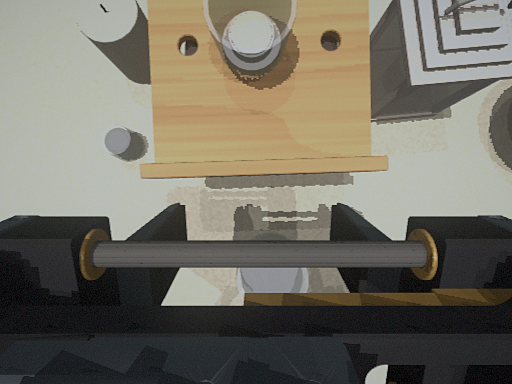

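Call:
drive_tool([
  [[0.001,0,-0.008],[0,0,0]],
  [[0.001,0,-0.008],[0,0,0]],
  [[0.001,0,-0.008],[0,0,0]],
  [[0.001,0,-0.008],[0,0,0]],
  [[0.001,0,-0.008],[0,0,0]],
  [[0.001,0,-0.008],[0,0,0]],
  [[0.001,0,-0.008],[0,0,0]],
  [[0.001,0,-0.008],[0,0,0]],
  [[0.001,0,-0.008],[0,0,0]],
  [[0.001,0,-0.008],[0,0,0]],
])

```text
time_s: 2.7
ee_pos: [478.3, -129.9, 133.2]
ee_rot: [-162.0, -0.0, -83.9]
force: [0.1, -0.2, -0.7]
gripper_width: 91.2
```

```bash
cat > look.py <<'E'
import sys
from workcell import env
import cv2
for n in sys.argv[2:]:
    cv2.imwrite(f"pics/{n}{sys.argv[1]}.png",env.grab_frame(n)[:,:,::-1])
s=env.state();print(s['time_s'],s['ee_pos'].round(1),s['ee_rot'].round(1),s['force'].round(1))
E
python3 look.py 2 wrist scene
```

```text
2.8 [ 477.4 -129.5  132.3] [-1.622e+02  1.000e-01 -8.390e+01] [-0.3  0.2  0.2]
```

View pics/wrist2.png

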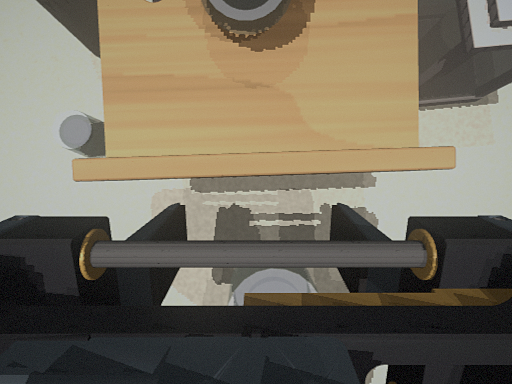

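View pics/scene2.png

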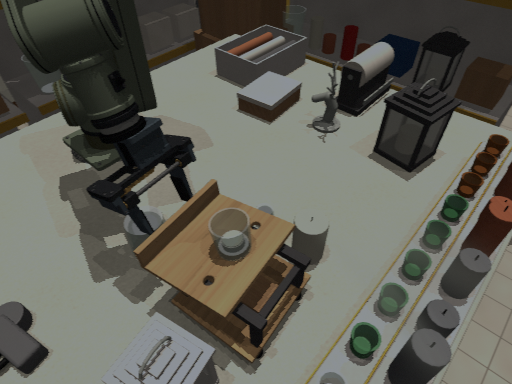

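Call:
drive_tool([
  [[0.003,0.0003,0],[0,0,0]],
  [[0.003,0.0003,0],[0,0,0]],
  [[0.003,0.0003,0],[0,0,0]],
  [[0.003,0.0003,0],[0,0,0]],
  [[0.003,0.0003,0],[0,0,0]],
  [[0.002,0.0002,0],[0,0,0]],
  [[0.002,0.0002,0],[0,0,0]],
  [[0.002,0.0002,0],[0,0,0]],
  [[0.002,0.0002,0],[0,0,0]],
  [[0.002,0.0002,0],[0,0,0]],
])

```text
time_s: 3.63
ee_pos: [499.9, -126.4, 133.1]
ee_rot: [-162.4, 0.1, -83.8]
force: [-11.7, -0.3, 7.6]
gripper_width: 91.0
```

Call:
drive_tool([
  [[0.001,0.0001,0],[0,0,0]],
  [[0.001,0.0001,0],[0,0,0]],
  [[0.001,0.0001,0],[0,0,0]],
  [[0.001,0.0001,0],[0,0,0]],
  [[0.001,0.0001,0],[0,0,0]],
  [[0.001,0.0001,0],[0,0,0]],
  [[0.001,0.0001,0],[0,0,0]],
  [[0.001,0.0001,0],[0,0,0]],
  [[0.001,0.0001,0],[0,0,0]],
  [[0.001,0.0001,0],[0,0,0]],
])

```text
time_s: 4.47
ee_pos: [509.9, -125.6, 133.2]
ee_rot: [-162.4, 0.1, -83.8]
force: [-12.3, -1.5, 8.2]
gripper_width: 91.5
```

```bash
python3 look.py 3 wrist scene
```

```text
4.5667 [ 510.2 -125.6  133.3] [-1.624e+02  1.000e-01 -8.380e+01] [-11.   -0.6   6.7]
```

View pics/wrist3.png

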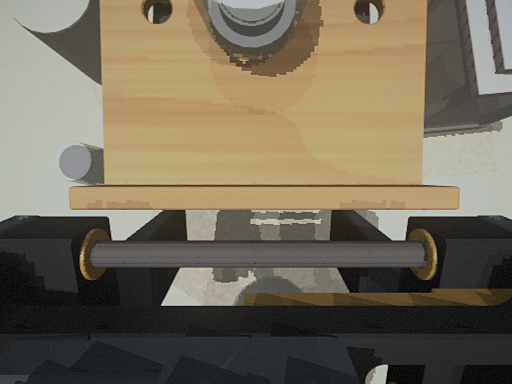

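View pics/scene3.png

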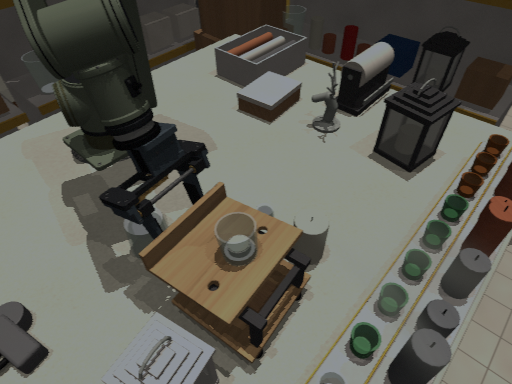

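```bash
cat > crop.py <<'E'
import cv2,sys,numpy as np
k=sys.argv[1]
a=cv2.imread(f"pics/wrist{k}.png")[0:60,130:400]
b=cv2.imread(f"pics/scene{k}.png")[200:310,180:300]
f=lambda i,s:cv2.resize(cv2.convertScaleAbs(i,alpha=1.5,beta=10),None,fx=s,fy=s,interpolation=cv2.INTER_CUBIC)
cv2.imwrite(f"pics/cw{k}.png",f(a,2.9)); cv2.imwrite(f"pics/cs{k}.png",f(b,5))
E
python3 crop.py 3
```

```text
(no output)
```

View pics/cw3.png

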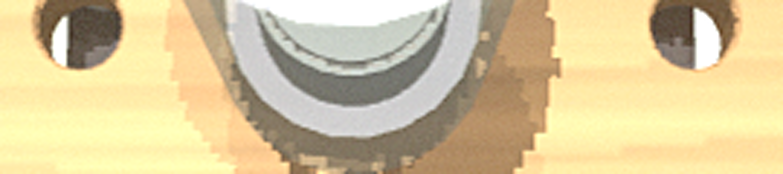

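View pics/cs3.png

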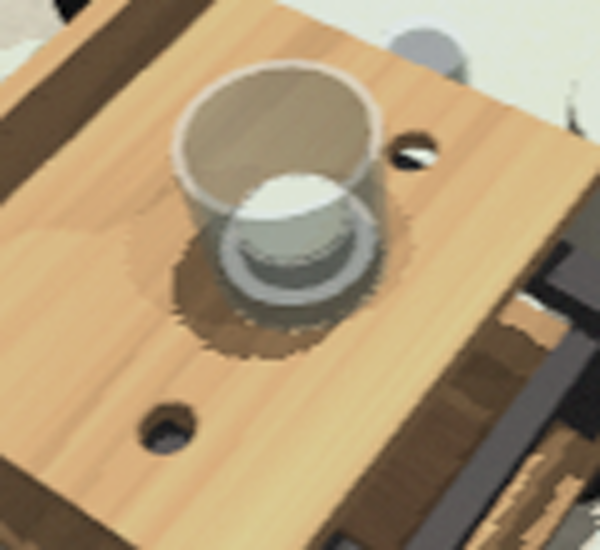

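```bash
cat > hole.py <<'E'
from h import *
import sys
rx=[638.2,-113.12,.1068]
a=[float(v) for v in sys.argv[1:6]]
Rr=R.from_euler('z',rx[2]).inv()
for u,v in ((a[0],a[1]),(a[2],a[3])):
    print(Rr.apply(ray('scene',u,v,130+a[4])-[rx[0],rx[1],130]).round(1))
E
python3 hole.py $(python3 -c "print(180+413/5,200+150/5,180+167/5,200+428/5,20)"); echo before; python3 hole.py 256.4 225.7 208.6 280.4 17
```

```text
[ 8.7 63.7 20. ]
[  8.5 -66.4  20. ]
before
[-7.  67.2 17. ]
[ -4.7 -62.8  17. ]
```

Call:
drive_tool([
  [[0.0014,0.0003,0],[0,0,0]],
  [[0.0014,0.0003,0],[0,0,0]],
  [[0.0014,0.0003,0],[0,0,0]],
  [[0.0014,0.0003,0],[0,0,0]],
  [[0.0014,0.0003,0],[0,0,0]],
  [[0.0014,0.0003,0],[0,0,0]],
  [[0.0014,0.0003,0],[0,0,0]],
  [[0.0014,0.0003,0],[0,0,0]],
  [[0.0014,0.0003,0],[0,0,0]],
  [[0.0014,0.0003,0],[0,0,0]],
])

```text
time_s: 5.4
ee_pos: [524.6, -123.0, 133.5]
ee_rot: [-162.3, 0.0, -83.8]
force: [-10.5, -2.0, 6.2]
gripper_width: 91.2
```

```bash
python3 look.py 4 wrist scene; python3 crop.py 4
```

```text
5.5 [ 525.  -123.   133.5] [-162.3    0.   -83.8] [-7.6 -1.6  5.3]
```

View pics/cw4.png

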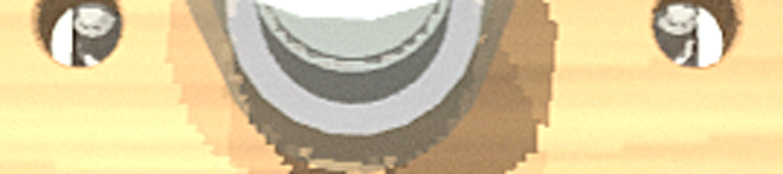

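View pics/cs4.png

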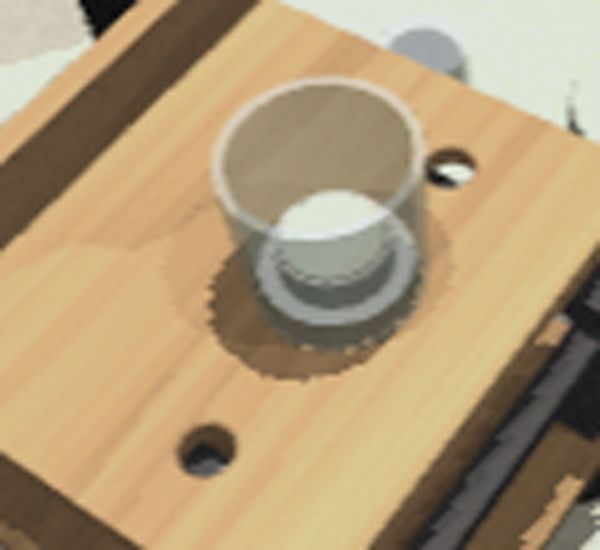

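Call:
drive_tool([
  [[0.0006,0.0001,0],[0,0,0]],
  [[0.0006,0.0001,0],[0,0,0]],
  [[0.0006,0.0001,0],[0,0,0]],
  [[0.0006,0.0001,0],[0,0,0]],
  [[0.0006,0.0001,0],[0,0,0]],
  [[0.0006,0.0001,0],[0,0,0]],
  [[0.0006,0.0001,0],[0,0,0]],
  [[0.0006,0.0001,0],[0,0,0]],
  [[0.0006,0.0001,0],[0,0,0]],
  [[0.0006,0.0001,0],[0,0,0]],
])

```text
time_s: 6.33
ee_pos: [531.9, -122.1, 133.6]
ee_rot: [-162.2, 0.0, -83.9]
force: [-6.8, -1.4, 4.2]
gripper_width: 91.2
```

```bash
python3 look.py 5 wrist scene; python3 crop.py 5
```

```text
6.4333 [ 532.  -122.1  133.6] [-162.2    0.   -83.9] [-6.3 -0.9  4.6]
```

View pics/cw5.png

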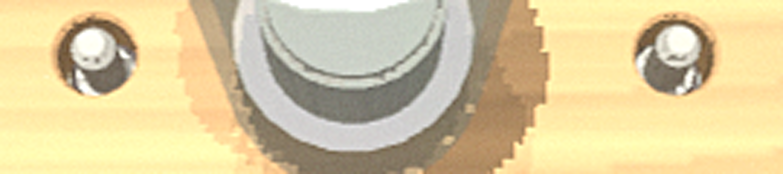

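View pics/cs5.png

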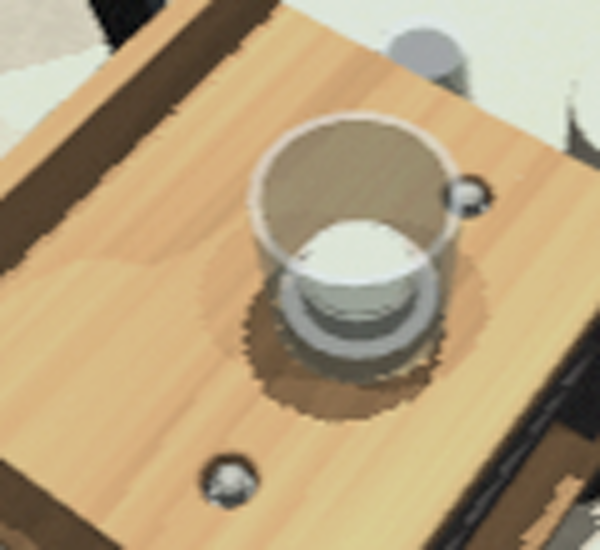

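Call:
drive_tool([
  [[-0.001,-0.0001,0],[0,0,0]],
  [[-0.001,-0.0001,0],[0,0,0]],
  [[-0.002,-0.0002,0],[0,0,0]],
  [[-0.003,-0.0003,0],[0,0,0]],
  [[-0.004,-0.0004,0],[0,0,0]],
  [[-0.004,-0.0004,0],[0,0,0]],
  [[-0.004,-0.0004,0],[0,0,0]],
  [[-0.004,-0.0004,0.01],[0,0,0]],
  [[-0.004,-0.0004,0.015],[0,0,0]],
  [[-0.004,-0.0004,0.015],[0,0,0]],
])

```text
time_s: 7.27
ee_pos: [501.3, -125.4, 174.0]
ee_rot: [-162.1, 0.0, -83.9]
force: [-0.2, -0.1, 0.0]
gripper_width: 91.0
```

```bash
python3 look.py 6 wrist scene top; python3 crop.py 6
```

```text
7.4167 [ 502.5 -125.8  175. ] [-1.619e+02 -1.000e-01 -8.390e+01] [-0.4 -0.2 -1. ]
```

View pics/wrist6.png

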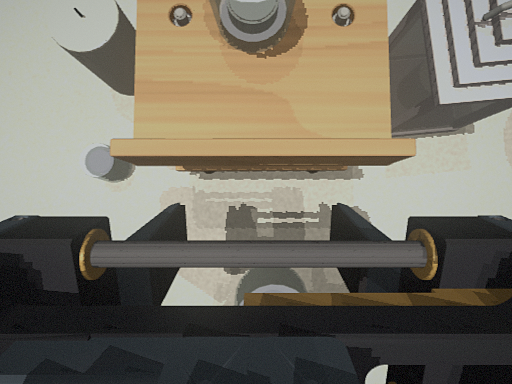

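View pics/cs6.png

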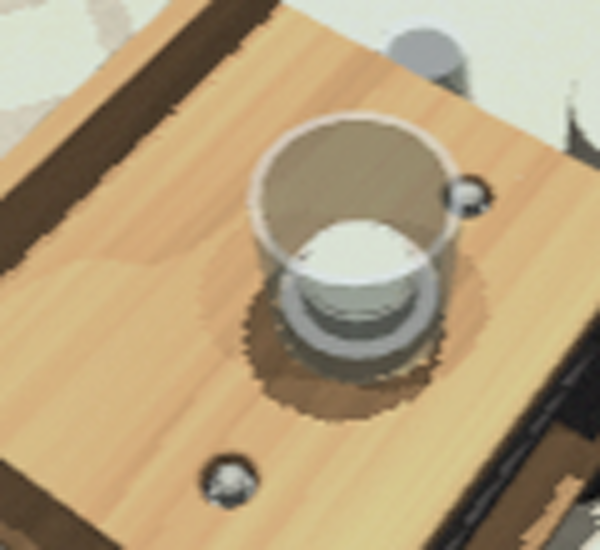

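Run:
```python
import cv2
a=cv2.imread("pics/scene6.png")[175:384,95:345]; a=cv2.convertScaleAbs(a,alpha=1.3,beta=10);cv2.imwrite("pics/scenec6.png",cv2.resize(a,None,fx=2.8,fy=2.8,interpolation=cv2.INTER_CUBIC))
```

```text
(no output)
```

View pics/scenec6.png

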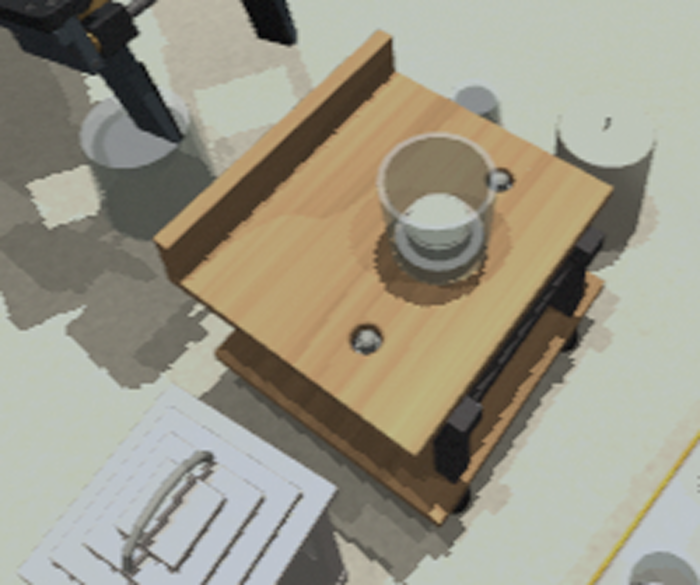

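```bash
python3 hole.py $(python3 -c "print(180+468/5,200+196/5,180+230/5,200+480/5,9)")
python3 - <<'E'
import cv2
a=cv2.imread("pics/top6.png")[85:225,205:415]; cv2.imwrite("pics/topc6.png",cv2.resize(cv2.convertScaleAbs(a,alpha=1.4,beta=10),None,fx=3.8,fy=3.8,interpolation=cv2.INTER_CUBIC))
a=cv2.imread("pics/scene6.png")[180:290,140:240]; b=cv2.imread("pics/scene6.png")[230:345,220:330]
import numpy as np
f=lambda i,s:cv2.resize(cv2.convertScaleAbs(i,alpha=1.4,beta=10),None,fx=s,fy=s,interpolation=cv2.INTER_CUBIC)
cv2.imwrite("pics/y2.png",f(b,5))
E
```

```text
[30.7 65.3  9. ]
[ 30.6 -64.6   9. ]
```

View pics/topc6.png

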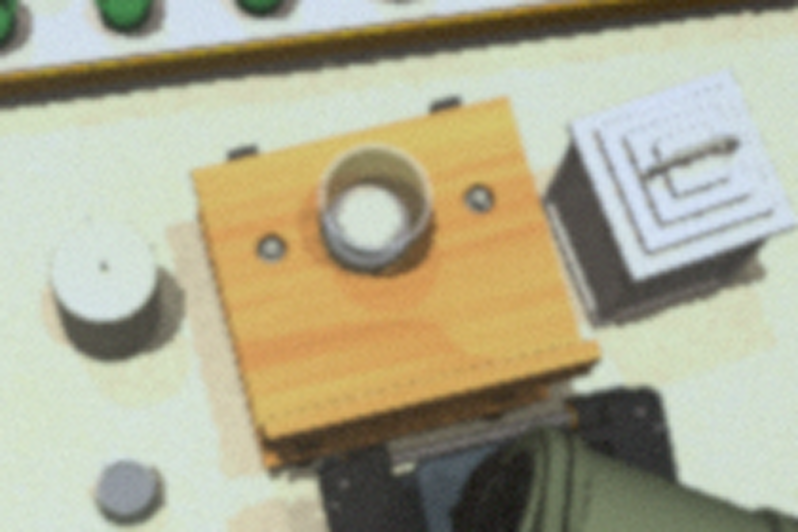

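View pics/y2.png

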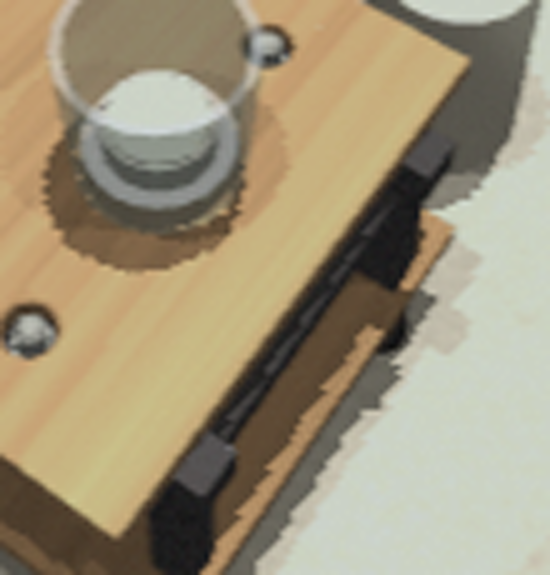

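Run:
```python
from h import *
for P,px in [((90,100,9),(314,242.4)),((90,-100,9),(243.6,337.4)),((-90,-100,44),(95+154/2.8,175+238/2.8)),((-78,-100,44),(95+168/2.8,175+250/2.8)),((-78,100,44),(95+393/2.8,175+40/2.8))]:
    W=R.from_euler('z',.1068).apply(P)+[638.2,-113.12,130]; print(proj('scene',W)[0].round(1),px)
print(env.state()['gripper_width'],env.state()['force'])
env.job_done()
```

```text
[313.9 241.9] (314, 242.4)
[243.1 338.2] (243.6, 337.4)
[148.7 260.2] (150.0, 260.0)
[154.1 264.1] (155.0, 264.2857142857143)
[235.2 187.6] (235.35714285714286, 189.28571428571428)
91.02828595711858 [-0.41941519 -0.15863991 -0.97723979]
the job is handed in; nothing more can be done
```

I slid the shelf back onto its pins by pushing the front of the lip with both open fingertips. That squared the shelf to the rack, and a slight leftward push centred it. It dropped over both pins after about 7 s, and I backed the gripper clear before handing in.

- **Shelf position:** the holes measured about 0.7 mm from the pins by the camera.
- **Flatness:** the shelf's corners and lip matched the flat home position within about 2 pixels. I didn't measure the tilt separately.
- **Everything else:** the candle holder is upright on the shelf. The pillar and lantern look unmoved, and the arm is touching nothing, with wrist force about 1 N.

Contact came about 15 mm earlier than I had worked out, but the push stayed at about 12 N and did no harm. No check failed or disagreed.

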